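# Refit the washed plate of a sandwich toaster

### The job

Put the washed sandwich plate back into the sandwich toaster: lift the toaster's lid right back until it rests on its stop, then set the plate down on both locating pins, front lug towards the handle side, so that it lies flat and fully home; do not drop or force it. Then slide the red catch fully across over the plate's front lug to lock it in, and close the lid. Leave the other things on the worktop where they are.

Things in the scene. Friction and masses are not known exactly. Their poses are not given: they have to be found in the camera images.
- toaster: Sandwich toaster, fixed: black tub, steel rim and lid, 170 deep (x), 250 wide (y), 123 mm high shut. Origin: centre of underside; x points from front (handle side) to the hinge at the back, y to its left, z up. Rim top at z = 60.5 mm. The well inside the rim is 122 (x) by 202 mm (y), with a slot 15 mm deep, 42 wide in the middle of the front rim for the plate's lug.
- toaster_lid (a joint): Lid hinge, rad: 0 shut, 1.65 fully back on its stop. The lid weighs 0.45 kg; the hinge is damped (0.2 N m s/rad). Past about 1.35 it stays open by its own weight; below that it sinks shut.
- lid_hinge (a point): Middle of the lid's hinge line (along the toaster's y), 83 mm behind the toaster's centre, 78 mm up.
- lid_handle (a point): Middle of the lid's black handle bar: round, 13 mm thick, along the toaster's y, 92 mm straight; 196 mm from the hinge line along the lid and 16 mm above it (lid shut: 94 mm above the worktop). Free gap of 29 mm between bar and lid. The bar may turn in the fingers as the lid swings. Axes as the toaster's when shut, turning with the lid.
- pin_left (a point): Foot of the left brass locating pin, 50 mm above the worktop, where the plate's underside is fully home. Pin 8 mm thick, sticks up 17 mm, the last 6 mm tapering to 3 mm; at x = 15, y = +82 mm in the toaster's frame. Axes as the toaster's.
- pin_right (a point): The same for the right pin, at x = 15, y = -82 mm in the toaster's frame.
- plate_catch (a joint): Red catch sliding along the toaster's front rim, m: 0 open (right of the lug's slot), grows towards the toaster's +y, 0.032 fully across over the lug. Light friction (1.2 N); it stays where it is left. The tongue passes 2 mm above a lug that is fully home; when across it blocks the slot.
- catch_tab (a point): Middle of the catch's red thumb tab, which stands out in front of the toaster: 20 mm (x) by 20 mm (y), from 14 mm below to 10 mm above this point (tab 46 to 72 mm above the worktop). 97 mm in front of the toaster's centre. Axes as the toaster's.
- plate_centre (a point): Centre of the dark metal sandwich plate, loose, 0.4 kg, flat on the board, lug towards the robot. Slab 110 (x) by 190 (y) by 10 mm, lug 24 wide to x = -72. Middle ridge 12 wide (y), 96 long (x), between two pockets 57 mm wide with an 8 mm border. Underside 16 below this point, pocket floor 6 below (ribs 2 high), ridge top 16 above. x from lug to back, y left. Fitted, axes match the toaster's.
- plate_hole_left (a point): Centre, at the underside, of the plate's left pin hole, 11 mm round, through the slab; at x = 15, y = +82 mm from the plate's middle; it goes over the left pin.
- plate_hole_right (a point): The same for the right hole at x = 15, y = -82 mm, a slot 11 mm (x) by 14 mm (y); it goes over the right pin.
- board: Fixed wooden chopping board 170 by 240 by 16 mm under the plate. Origin: centre of its underside.
- jam_jar: strawberry jam jar with white lid, 65 mm across, 94 mm tall. Bystander; origin at its underside.
- yoghurt_pot: white yoghurt pot with strawberries on it, 72 mm across, 71 mm tall. Bystander; origin at its underside.
- tin_small: small tin with a red, white and green wrapper, 57 mm across, 72 mm tall. Bystander; origin at its underside.
- salt_shaker: glass salt shaker with grey top, 44 mm across, 90 mm tall. Bystander; origin at its underside.
- spice_a: glass spice jar with dark cap, 41 mm across, 105 mm tall. Bystander; origin at its underside.
- kitchen_timer: wind-up kitchen timer, red top half, 69 mm across, 49 mm tall. Bystander; origin at its underside.
- tape_roll: roll of tape lying flat, 70 mm across, 19 mm high. Bystander; origin at its underside.
- cake_fork: steel cake fork lying flat, 144 mm long. Bystander; origin at its underside.

How it is judged:
On the way, in this order (a step that is already met when the one before it is completed fails the run):
1. the lid is lifted open on to its stop (value of joint toaster_lid above 1.58 rad), for 0.2 s.
2. with the lid open, the plate is fully home on both pins (horizontal distance between plate_hole_left and pin_left below 0.004 m and horizontal distance between plate_hole_right and pin_right below 0.005 m and z of plate_hole_left in the frame of pin_left below 0.003 m and z of plate_hole_right in the frame of pin_right below 0.003 m and angle between plate_centre's own z axis and vertical below 0.04 rad and value of joint toaster_lid above 1.4 rad), for 0.2 s.
3. the catch is slid across over the lug while the plate is home and the lid open (all of step 2 and value of joint plate_catch above 0.026 m), for 0.2 s.
At the end, for the whole second after the job is handed in: The plate lies flat and fully home on the toaster's two pins (left hole within 4 mm, right slot within 5 mm of its pin, underside within 3 mm of the seat, tilt below 0.04 rad), the catch is across (over 26 of its 32 mm), the lid is shut (below 0.05 rad), and everything is at rest (horizontal distance between plate_hole_left and pin_left below 0.004 m and horizontal distance between plate_hole_right and pin_right below 0.005 m and z of plate_hole_left in the frame of pin_left below 0.003 m and z of plate_hole_right in the frame of pin_right below 0.003 m and angle between plate_centre's own z axis and vertical below 0.04 rad and value of joint plate_catch above 0.026 m and value of joint toaster_lid below 0.05 rad and linear speed of sandwich_plate below 0.02 m/s and velocity of joint toaster_lid between -0.05 and 0.05 rad/s); the robot touches nothing.
It fails at once if a bystander is pushed more than 30 mm (distance of any of jam_jar, yoghurt_pot, tin_small, salt_shaker, spice_a, kitchen_timer, tape_roll, cake_fork from where it was at the start of the episode above 0.03 m).
It fails at once if a bystander is knocked over (angle between any of jam_jar, yoghurt_pot, tin_small, salt_shaker, spice_a, kitchen_timer, tape_roll, cake_fork's own z axis and vertical above 0.5 rad).
It fails at once if the sandwich plate is dropped or forced on to the toaster (more than 60 N between them) (contact force between sandwich_plate and toaster above 60 N).
It also fails if it takes over 72 s, if anything falls off the work surface, if the arm or the gripper's body presses on something with over 40 N, if the wrist force passes 120 N, or if a joint passes its speed limit or range.

### The arm

A 7-joint arm with a two-finger parallel gripper is mounted at the origin on a cart in front of the work surface, level with it; the furniture and walls round the work are solid. World frame = base frame: x ahead of the robot, y to its left, z up, the work surface at z = 0. Lengths are in m, angles in rad, forces in N, time in s.
With the tool pointing down it reaches from about 0.425 to 0.95 m from the base axis. Payload 4.7 kg.
Tool frame: the origin (TCP) lies between the finger pads; the fingertips stand 8 mm ahead of it and the grasp point (between the pads) lies 11 mm behind it (tip_reach is the distance from the TCP to the fingertips, in m); z points along the fingers, y is the line along which they close (so a half turn about z gives the same grasp; the last joint's range is limited). The gripper opens to 85 mm and grips with 20 to 120 N. Pads are 22 mm wide; open, the fingers measure 114 mm over their backs; the gripper's body (76 mm by 85 mm) begins 54 mm behind the grasp point. The pads swing forward as they close: fully open they stand 13 mm farther back than shut.
Start: joints at [1.289, 0.469, -0.049, 1.532, 0.024, 1.141, -0.082], TCP at [0.169, -0.654, 0.239] pointing down, gripper open.
Joint ranges: [-2.59, 2.59], [-0.33, 1.99], [-1.39, 1.29], [0.1, 2.45], [-1.04, 4.18], [0.21, 1.99], [-2.66, 2.66]. Speed limits (rad/s): [2.57, 2.57, 3.14, 3.14, 3.14, 3.14, 3.14].

### API

Orientations are given as a rotation vector (axis times angle).
In Python, from cell import sense, snapshot, job_done, cut_out, landmark_of, tip_reach gives the robot as it stands.
- The arm moves only by the tool arm_command, never from a script. Its argument "steps" is a list of rows, each a list of 3 entries, a list of its own where there are three numbers: the shift along the tool's x, y, z in m, then the turn about the tool's z in degrees, then the closure, from 0 (fully open) to 1 (shut). In form: [[[tx, ty, tz], turn, gripper], ...]. A call has exactly 5 rows; each row is the pose to reach, as a shift and turn from the pose commanded when the call began, along the tool's axes at that moment; what a row does not reach only later rows make up. A row lasts 1/8 s, in which the tool goes at most 62.5 mm and 10.7 degrees, less where a joint would pass 70% of its speed; a pose out of reach is approached as far as the arm can. A call with a gripper value outside its range is refused whole. The fingers move at their own pace and stop on an object; "newtons" is the grip in N (left out, the last holds). Time passes only in rows, so rows that repeat a pose let the fingers close, or fill a call up. It gives the time, the measured TCP pose, the force, the opening and the grip force at its end, in the units of the state.
- sense(): the state, without advancing time (a new reading comes with each control period).
- snapshot(name): name is "scene" or "side" or "wrist"; returns a dict with "pixels" (384x512x3 uint8, blue, green, red), "fx", "fy", "cx", "cy" (pixels), "extrinsics" (4x4, takes a point from world to camera coordinates); the wrist camera has in their place "T_tool_cam" (4x4, takes a point from camera to tool coordinates, whose origin is the TCP and whose axes are the flange's). Camera axes: x right, y down, z forward; pixel columns grow to the right and rows downward; lengths in m; the calibration is good to about 2 mm. A picture is of the moment at which its call begins: read the wrist's pose just before it. There is no depth.
- job_done(): hands the job in; it is judged then, once.
Trained networks look in a picture, given as the dict that the camera call returned (one of the last four; its "shot" number tells which), for a name from the list of things; names that differ only in an ending like _2 or _b are one class to them, and where a whole thing is asked for, a point or a joint stands for the part that bears it (a point fixed in the world has none). Each returns a list of dicts, best first, with "confidence" (0 to 1); they miss things now and then, are a little off and sometimes report something else, mostly with a low value. They report only what shows in the picture. A call takes as long as a camera call.
- cut_out(picture, query): "pixels" (384x512 bool, what is visible of it) and "bbox" ([left, top, right, bottom] in pixels, round what is visible of it).
- landmark_of(picture, query): "centre" ([column, row] in pixels: a listed point, or the origin of a listed thing).
The state is a dict: "time_s": time; "joint_positions": joint angles; "qd": joint speeds; "joint_efforts": joint torques, N m; "ee_pos": TCP position; "eef_rot": TCP orientation; "contact_force": force on the tool from outside, world axes, zero at the start; "moment": the same for the moment, N m; "finger_gap": finger opening in m; "grasp_force": force on a finger pad.
Only numpy, scipy, OpenCV 4.12 (cv2) and the standard library are available. Lean on these libraries where they do the work, as an engineer would, in place of code of your own. Each camera call takes 0.05 s, during which the arm holds its last target. There are 200 camera calls.

## Working session

There is one attempt and no reset: what is moved stays moved. The work goes in short steps, Python scripts to look and compute and a tool call to move; the robot and the scene stay as the last step left them, time stands still between calls to the robot, and variables do not carry over. Pictures are saved under pics/ and viewed, at most 10 in all, crops included, and the job is handed in when it is done.

Besides the shell and the picture viewer there is one more tool, called after ">>>" in YAML: its name, and indented under it one key for each argument. arm_command: Moves the arm, as the interface text tells. Its arguments: {"type":"object","properties":{"steps":{"type":"array"},"newtons":{"type":"number"}},"required":["steps"]}

```bash
ls; mkdir -p pics; cat > h.py <<'E'
import numpy as np, cv2
from scipy.spatial.transform import Rotation as R
from scipy.optimize import least_squares
from cell import sense, snapshot, job_done, cut_out, landmark_of, tip_reach
def cam(p,s=None):
    K=np.array([[p['fx'],0,p['cx']],[0,p['fy'],p['cy']],[0,0,1.]])
    if 'extrinsics' in p: E=np.array(p['extrinsics'])
    else:
        T=np.eye(4);T[:3,:3]=R.from_rotvec(s['eef_rot']).as_matrix();T[:3,3]=s['ee_pos']
        E=np.linalg.inv(T@np.array(p['T_tool_cam']))
    return K,E
def onz(K,E,uv,z):
    d=E[:3,:3].T@np.linalg.inv(K)@np.array([uv[0],uv[1],1.]); o=-E[:3,:3].T@E[:3,3]
    return o+d*(z-o[2])/d[2]
def proj(K,E,P):
    q=E[:3,:3]@np.asarray(P)+E[:3,3]; q=K@q; return q[:2]/q[2]
E
cat > a.py <<'E'
from h import *
s=sense(); print({k:np.round(v,3) for k,v in s.items()}, tip_reach)
zs=dict(lid_handle=.094,pin_left=.05,catch_tab=.060,plate_centre=.032,plate_hole_left=.016,plate_hole_right=.016,toaster=0,board=0,lid_hinge=.078,jam_jar=0,yoghurt_pot=0,tin_small=0,salt_shaker=0,spice_a=0,kitchen_timer=0,tape_roll=0,cake_fork=0)
for c in ('scene','side'):
    p=snapshot(c); cv2.imwrite(f'pics/{c}0.png',p['pixels']); K,E=cam(p)
    for n,z in zs.items():
        for d in landmark_of(p,n)[:1]: print(c,n,np.round(d['centre'],1),round(d['confidence'],2),np.round(onz(K,E,d['centre'],z),3))
E
python3 a.py
```

```text
pics
{'time_s': np.float64(0.0), 'joint_positions': array([ 1.289,  0.469, -0.049,  1.534,  0.024,  1.141, -0.082]), 'qd': array([ 0.   ,  0.   , -0.   , -0.001, -0.001, -0.001,  0.001]), 'joint_efforts': array([ 0.0000e+00, -5.1032e+01, -4.7000e-02, -2.3772e+01,  1.1000e-02,
        7.0000e-03,  0.0000e+00]), 'ee_pos': array([ 0.169, -0.653,  0.238]), 'eef_rot': array([-3.115, -0.396,  0.   ]), 'contact_force': array([-0.081, -0.124, -0.055]), 'moment': array([0.006, 0.059, 0.03 ]), 'grasp_force': np.float64(0.0), 'finger_gap': np.float64(0.086)} 0.008
scene lid_handle [244.2 221.8] 0.68 [ 0.449 -0.054  0.094]
scene pin_left [254.6 208.8] 0.85 [0.581 0.002 0.05 ]
scene catch_tab [243.  226.4] 0.53 [ 0.464 -0.038  0.06 ]
scene plate_centre [167.2 195.4] 0.89 [0.475 0.328 0.032]
scene plate_hole_left [146.7 193.5] 0.86 [0.454 0.419 0.016]
scene plate_hole_right [189.7 198.8] 0.88 [0.526 0.264 0.016]
scene toaster [270.5 232.9] 0.94 [ 0.555 -0.086  0.   ]
scene board [162.9 203.9] 0.71 [0.457 0.337 0.   ]
scene lid_hinge [287.8 206.5] 0.56 [ 0.629 -0.105  0.078]
scene jam_jar [287.9 20
[... 634 characters left out ...]
 114.1] 0.73 [0.421 0.437 0.016]
side plate_hole_right [242.9 139.7] 0.81 [0.522 0.273 0.016]
side toaster [249.7 212.8] 0.85 [ 0.548 -0.081  0.   ]
side board [230.2 134.4] 0.74 [0.47  0.325 0.   ]
side lid_hinge [277.5 198.8] 0.92 [ 0.638 -0.09   0.078]
side jam_jar [305.5 177.9] 0.75 [0.748 0.078 0.   ]
side yoghurt_pot [292.6 150. ] 0.82 [0.712 0.229 0.   ]
side tin_small [284.8 165.1] 0.79 [0.677 0.145 0.   ]
side salt_shaker [313.2 191.2] 0.66 [0.769 0.013 0.   ]
side spice_a [310.5 160.6] 0.59 [0.775 0.168 0.   ]
side kitchen_timer [215.7 322.4] 0.72 [ 0.458 -0.461  0.   ]
side tape_roll [255.5 310.9] 0.71 [ 0.565 -0.429  0.   ]
side cake_fork [193.1 305.2] 0.45 [ 0.393 -0.41   0.   ]
```

View pics/scene0.png

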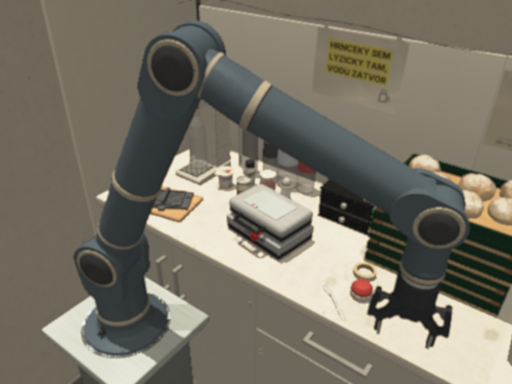

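View pics/side0.png

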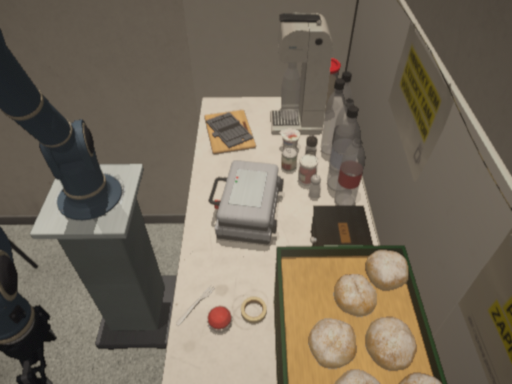

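>>> arm_command:
  steps:
    - [[0.425,-0.441,-0.08],-67,0]
    - [[0.425,-0.441,-0.08],-67,0]
    - [[0.425,-0.441,-0.08],-67,0]
    - [[0.425,-0.441,-0.08],-67,0]
    - [[0.425,-0.441,-0.08],-67,0]
  newtons: 30

```text
time_s: 2.42
ee_pos: [0.3221, -0.382, 0.2804]
eef_rot: [2.595, 1.769, -0.0]
contact_force: [1.4, 0.2, -0.7]
finger_gap: 0.0855
grasp_force: 0.0
```

```bash
cat >> h.py <<'E'
def to(*P):
    "targets (x,y,z,heading deg of tool y) -> shifts in tool axes now"
    s=sense(); Rm=R.from_rotvec(s['eef_rot']).as_matrix(); h=np.degrees(np.arctan2(Rm[1,1],Rm[0,1]))
    for p in P:
        print(np.round(Rm.T@(np.array(p[:3])-s['ee_pos']),4), 'turn',round((h-p[3]+180)%360-180,1))
def st():
    s=sense(); Rm=R.from_rotvec(s['eef_rot']).as_matrix()
    print('t',round(float(s['time_s']),2),'pos',np.round(s['ee_pos'],4),'head',round(np.degrees(np.arctan2(Rm[1,1],Rm[0,1])),2),'tilt',np.round(Rm[:2,2],4),'F',np.round(s['contact_force'],1),'gap',round(float(s['finger_gap']),4),'grip',round(float(s['grasp_force']),1),'q7',round(float(s['joint_positions'][6]),2)); return s
E
python3 -c "
from h import *
st(); to((.47,-.12,.32,-8)); p=snapshot('wrist'); print(np.round(p['T_tool_cam'],3),p['fx'],p['cx'],p['cy'])"
```

```text
t 2.42 pos [ 0.3221 -0.382   0.2804] head -21.45 tilt [ 0.0006 -0.001 ] F [ 1.4  0.2 -0.7] gap 0.0855 grip 0.0 q7 0.35
[ 0.2979  0.0419 -0.0398] turn -13.5
[[-0.    -0.963 -0.268  0.068]
 [ 1.    -0.     0.     0.   ]
 [-0.    -0.268  0.963 -0.134]
 [ 0.     0.     0.     1.   ]] 326.4522617007727 250.95413160244559 190.98603596006384
```

>>> arm_command:
  steps:
    - [[0.298,0.042,-0.04],-13.5,0]
    - [[0.298,0.042,-0.04],-13.5,0]
    - [[0.298,0.042,-0.04],-13.5,0.0]
    - [[0.298,0.042,-0.04],-13.5,0.0]
    - [[0.298,0.042,-0.04],-13.5,0.0]

```text
time_s: 3.1
ee_pos: [0.4719, -0.1207, 0.3206]
eef_rot: [2.375, 2.054, 0.001]
contact_force: [0.2, 0.3, -0.1]
finger_gap: 0.0854
grasp_force: 0.0
```

```bash
cat > b.py <<'E'
from h import *
s=st(); p=snapshot('wrist'); cv2.imwrite('pics/w1.png',p['pixels']); K,E=cam(p,s)
for n,z in dict(lid_handle=.094,catch_tab=.06,lid_hinge=.078,toaster=0).items():
    for d in landmark_of(p,n)[:1]: print(n,np.round(d['centre'],1),round(d['confidence'],2),np.round(onz(K,E,d['centre'],z),4))
E
python3 b.py
```

```text
t 3.1 pos [ 0.4719 -0.1207  0.3206] head -8.29 tilt [ 0.0014 -0.0006] F [ 0.2  0.3 -0.1] gap 0.0854 grip 0.0 q7 -0.07
lid_handle [209.4 119.2] 0.65 [ 0.4347 -0.067   0.094 ]
catch_tab [226.8 141.3] 0.96 [ 0.4464 -0.0969  0.06  ]
toaster [299.2 114. ] 0.87 [ 0.5443 -0.0813  0.    ]
```

View pics/w1.png

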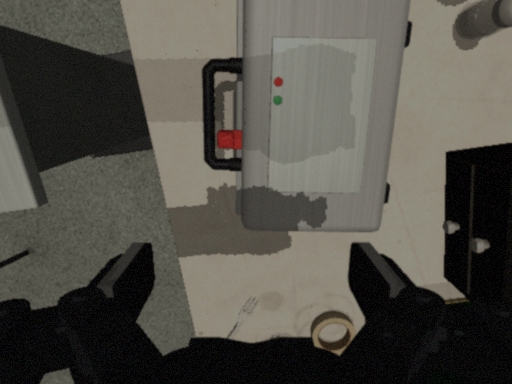

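```bash
cat > c.py <<'E'
from h import *
im=cv2.imread('pics/w1.png'); s=sense()
p=snapshot('wrist'); K,E=cam(p,s)
pts=[]
for r in range(76,158,2):
    g=im[r,196:226].mean(1).astype(float); w=np.clip(70-g,0,None); pts.append(((w*np.arange(196,226)).sum()/w.sum(),r))
P=np.array([onz(K,E,q,.094) for q in pts]); a=np.polyfit(P[:,1],P[:,0],1); print(pts[0],pts[20],pts[-1],P[0],P[-1],'yaw',np.degrees(np.arctan(-a[0])), 'res',np.std(P[:,0]-np.polyval(a,P[:,1])))
g=im[119,:300].mean(1);print(np.round(g[195:250:2]))
print('col119',np.round(im[50:180:2,232].mean(1)))
print('xat',np.polyval(a,-.067)); to((np.polyval(a,-.067),-.067,.15,-8.5),(np.polyval(a,-.067),-.067,.105,-8.5))
E
python3 c.py
```

```text
(np.float64(207.85584562996596), 76) (np.float64(210.36725035494558), 116) (np.float64(209.81366087477534), 156) [ 0.43948465 -0.02619804  0.094     ] [ 0.4264466  -0.10921316  0.094     ] yaw -9.507822985393329 res 0.000805378622561265
[118. 119. 118. 117.  51.  10.  18.  16.  12.   6.  46.  57.  58.  59.
  84. 110. 118. 118. 117.  76.  50.  85. 102.  88.  64.  82.  88.  96.]
col119 [131. 134. 134. 117.  24.  19.  25.  26.  22.  12.  16.  26. 105. 116.
 116. 116.  66.  58.  60.  60.  91. 105. 103. 105. 101. 101. 105. 104.
 103. 104. 105. 101. 107. 104. 105. 102. 102. 101. 102. 102.  64.  47.
  54.  50.  58.  63.  58.  62.  61.  70. 118. 120. 123. 119.  30.  13.
  22.  22.  22.   3.  40. 133. 136. 135. 134.]
xat 0.4341881234339423
[ 0.0513 -0.0439  0.1695] turn 0.1
[ 0.0514 -0.0439  0.2145] turn 0.1
```

>>> arm_command:
  steps:
    - [[0.026,-0.022,0.06],0.5,0.66]
    - [[0.051,-0.045,0.12],0.5,0.66]
    - [[0.051,-0.045,0.165],0.5,0.66]
    - [[0.051,-0.045,0.165],0.5,0.66]
    - [[0.051,-0.045,0.165],0.5,0.66]

```text
time_s: 4.03
ee_pos: [0.4353, -0.067, 0.1564]
eef_rot: [2.386, 2.04, 0.003]
contact_force: [-0.7, 0.6, 0.6]
finger_gap: 0.0295
grasp_force: 0.0
```

```bash
cat > d.py <<'E'
from h import *
s=st(); p=snapshot('wrist'); cv2.imwrite('pics/w2.png',p['pixels']); K,E=cam(p,s)
for n,z in dict(lid_handle=.094,catch_tab=.06).items():
    for d in landmark_of(p,n)[:1]: print(n,np.round(d['centre'],1),round(d['confidence'],2),np.round(onz(K,E,d['centre'],z),4))
to((.433,-.067,.086,-9))
E
python3 d.py
```

```text
t 4.03 pos [ 0.4353 -0.067   0.1564] head -8.94 tilt [ 0.0027 -0.0006] F [-0.7  0.6  0.6] gap 0.0295 grip 0.0 q7 -0.3
catch_tab [269.  229.7] 0.82 [ 0.4449 -0.0958  0.06  ]
[-0.0008 -0.0029  0.0709] turn 0.1
```

View pics/w2.png

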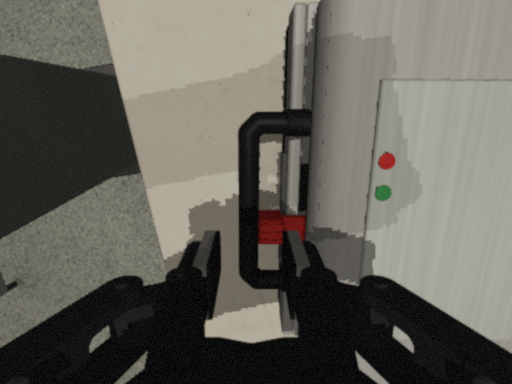

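>>> arm_command:
  steps:
    - [[0.007,-0.001,0.04],0,0.66]
    - [[0.007,-0.001,0.0705],0,0.66]
    - [[0.007,-0.001,0.0705],0,0.66]
    - [[0.007,-0.001,0.0705],0,0.9]
    - [[0.007,-0.001,0.0705],0,0.95]
  newtons: 40

```text
time_s: 4.8
ee_pos: [0.4351, -0.059, 0.087]
eef_rot: [2.384, 2.041, 0.001]
contact_force: [-5.8, 0.8, 16.3]
finger_gap: 0.0114
grasp_force: 39.0
```

>>> arm_command:
  steps:
    - [[0,0.0029,-0.0214],0,0.95]
    - [[0,0.0082,-0.0424],0,0.95]
    - [[0,0.0158,-0.0626],0,0.95]
    - [[0,0.0255,-0.082],0,0.95]
    - [[0,0.0373,-0.1001],0,0.95]

```text
time_s: 5.42
ee_pos: [0.4683, -0.0644, 0.1852]
eef_rot: [-2.384, -2.041, 0.007]
contact_force: [-4.4, 0.2, -3.0]
finger_gap: 0.0114
grasp_force: 38.9
```

>>> arm_command:
  steps:
    - [[0,0.0137,-0.0167],0,0.95]
    - [[0,0.0291,-0.0318],0,0.95]
    - [[0,0.0462,-0.0452],0,0.95]
    - [[0,0.0645,-0.0565],0,0.95]
    - [[0,0.0841,-0.0658],0,0.95]

```text
time_s: 6.05
ee_pos: [0.5519, -0.0779, 0.2549]
eef_rot: [2.387, 2.042, -0.009]
contact_force: [-10.9, -0.7, 17.6]
finger_gap: 0.0112
grasp_force: 41.1
```

>>> arm_command:
  steps:
    - [[0,0.0204,-0.0071],0,0.95]
    - [[0,0.0415,-0.0119],0,0.95]
    - [[0,0.0629,-0.0144],0,0.95]
    - [[0,0.0846,-0.0145],0,0.95]
    - [[0,0.1061,-0.0122],0,0.95]

```text
time_s: 6.68
ee_pos: [0.6593, -0.0953, 0.2651]
eef_rot: [2.386, 2.04, -0.0]
contact_force: [-1.6, -1.3, 4.0]
finger_gap: 0.0114
grasp_force: 43.1
```

```bash
cat > d.py <<'E'
from h import *
s=st(); p=snapshot('side'); cv2.imwrite('pics/s2.png',cv2.resize(p['pixels'][100:260,150:350],None,fx=3.5,fy=3.5)); 
E
python3 d.py
```

```text
t 6.67 pos [ 0.6593 -0.0953  0.2651] head -8.94 tilt [ 0.0016 -0.0023] F [-1.6 -1.3  4. ] gap 0.0114 grip 43.1 q7 -0.31
```

View pics/s2.png

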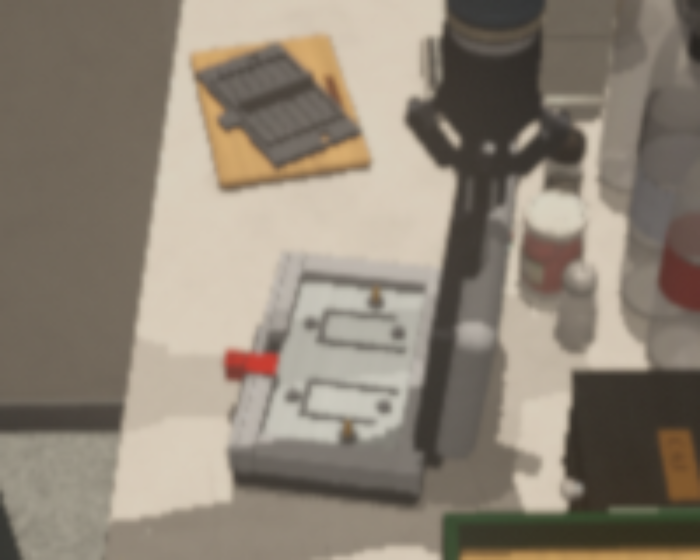

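>>> arm_command:
  steps:
    - [[0,0.005,0.0],0,0.95]
    - [[0,0.005,0],0,0.95]
    - [[0,0.003,0],0,0.6]
    - [[0,0.0,0],0,0.5]
    - [[0,0.0,-0.04],0,0.5]

```text
time_s: 7.35
ee_pos: [0.6569, -0.0941, 0.2999]
eef_rot: [-2.382, -2.041, 0.007]
contact_force: [0.4, -0.2, 0.9]
finger_gap: 0.0427
grasp_force: 0.0
```

```bash
python3 -c "
from h import *
st(); to((.60,.0,.34,-9),(.50,.29,.30,-62),(.49,.25,.34,-62),(.47,.333,.30,-62))"
```

```text
t 7.35 pos [ 0.6569 -0.0941  0.2999] head -8.81 tilt [-0.0062  0.0004] F [ 0.4 -0.2  0.9] gap 0.0427 grip 0.0 q7 -0.3
[ 0.0842 -0.0709 -0.0397] turn 0.2
[ 0.3555 -0.2139  0.0011] turn 53.2
[ 0.3144 -0.2179 -0.0389] turn 53.2
[ 0.3934 -0.2501  0.0013] turn 53.2
```

>>> arm_command:
  steps:
    - [[0,0.0,-0.04],0,0.3]
    - [[0,-0.05,-0.04],-10,0.0]
    - [[0,-0.1,-0.04],-20,0]
    - [[-0.005,-0.124,-0.03],-30,0]
    - [[-0.005,-0.124,0.0],-40,0]

```text
time_s: 7.98
ee_pos: [0.5352, -0.0795, 0.3044]
eef_rot: [1.532, 2.736, -0.0]
contact_force: [2.0, -1.5, -0.8]
finger_gap: 0.0853
grasp_force: 0.0
```

>>> arm_command:
  steps:
    - [[0,0.0,0.02],-50,0]
    - [[0,0,0.03],-50,0.0]
    - [[0,0,0.03],-50,0]
    - [[0,0,0.03],-50,0]
    - [[0,0,0.03],-50,0]

```text
time_s: 8.6
ee_pos: [0.5357, -0.0795, 0.2728]
eef_rot: [0.235, 3.132, 0.0]
contact_force: [-1.2, 0.1, 0.4]
finger_gap: 0.0851
grasp_force: 0.0
```

```bash
cat > e.py <<'E'
from h import *
s=st(); p=snapshot('wrist'); cv2.imwrite('pics/w3.png',p['pixels']); K,E=cam(p,s)
np.savez('pins.npz',E=E,K=K)
for n,z in dict(pin_left=.05,pin_right=.05,catch_tab=.06).items():
    for d in landmark_of(p,n)[:2]: print(n,np.round(d['centre'],1),round(d['confidence'],2),np.round(onz(K,E,d['centre'],z),4))
to((.475,.333,.28,118),(.455,.322,.28,118))
E
python3 e.py
```

```text
t 8.6 pos [ 0.5357 -0.0795  0.2728] head 81.44 tilt [0.0012 0.0001] F [-1.2  0.1  0.4] gap 0.0851 grip 0.0 q7 1.19
pin_left [323.1 186.7] 0.95 [ 0.5743 -0.0029  0.05  ]
pin_right [176.3 184.7] 0.64 [ 0.5473 -0.1667  0.05  ]
catch_tab [221.1  81.7] 0.75 [ 0.4466 -0.0967  0.06  ]
[ 0.1239  0.3981 -0.0074] turn -36.9
[ 0.1419  0.3842 -0.0074] turn -36.9
```

View pics/w3.png

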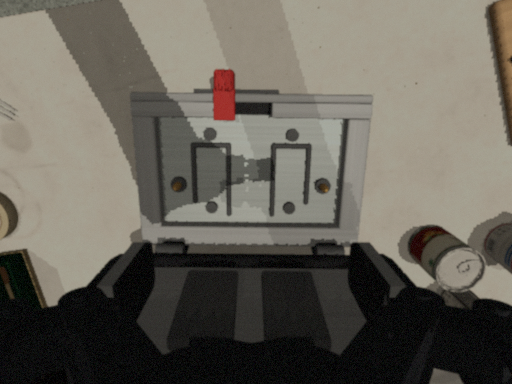

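>>> arm_command:
  steps:
    - [[0.142,0.384,-0.0075],-36.9,0]
    - [[0.142,0.384,-0.0075],-36.9,0]
    - [[0.142,0.384,-0.0075],-36.9,0]
    - [[0.142,0.384,-0.0075],-36.9,0]
    - [[0.142,0.384,-0.0075],-36.9,0]

```text
time_s: 9.43
ee_pos: [0.4729, 0.2283, 0.2784]
eef_rot: [-0.759, 3.048, -0.0]
contact_force: [1.7, -0.3, 0.0]
finger_gap: 0.0854
grasp_force: 0.0
```

```bash
python3 -c "
from h import *
st();to((.455,.322,.28,118))
im=cv2.imread('pics/w3.png'); d=np.load('pins.npz')
for c,r in ((323,186),(177,185)):
    b=im[r-9:r+10,c-9:c+10].astype(float); w=np.clip(b[...,2]-b[...,0]-12,0,None); Y,X=np.mgrid[-9:10,-9:10]
    q=(c+(w*X).sum()/w.sum(), r+(w*Y).sum()/w.sum()); print(q,[np.round(onz(d['K'],d['E'],q,z),4) for z in (.056,.06)], (w>0).sum())
"
```

```text
t 9.43 pos [0.4729 0.2283 0.2784] head 117.96 tilt [ 0.001 -0.   ] F [ 1.7 -0.3  0. ] gap 0.0854 grip 0.0 q7 1.16
[-0.0281  0.0911 -0.0017] turn -0.0
(np.float64(324.4226533822758), np.float64(188.0765600419507)) [array([ 0.5744, -0.0027,  0.056 ]), array([ 0.5732, -0.0035,  0.06  ])] 72
(np.float64(176.19233073696824), np.float64(186.11923307369682)) [array([ 0.5475, -0.1655,  0.056 ]), array([ 0.5466, -0.1644,  0.06  ])] 74
```

>>> arm_command:
  steps:
    - [[-0.028,0.05,0],0,0]
    - [[-0.028,0.091,0],0,0]
    - [[-0.028,0.091,0],0,0]
    - [[-0.028,0.091,0],0,0]
    - [[-0.028,0.091,0],0,0]

```text
time_s: 10.05
ee_pos: [0.456, 0.3188, 0.2779]
eef_rot: [-0.758, 3.049, -0.002]
contact_force: [0.4, -0.0, 0.3]
finger_gap: 0.0854
grasp_force: 0.0
```

```bash
cat > f.py <<'E'
from h import *
import sys
z0=float(sys.argv[2])
s=st(); p=snapshot('wrist'); cv2.imwrite(f'pics/{sys.argv[1]}.png',p['pixels']); K,E=cam(p,s)
P={}
for n,z in dict(plate_centre=.016,plate_hole_left=0,plate_hole_right=0).items():
    for d in landmark_of(p,n)[:1]:
        q=onz(K,E,d['centre'],z+z0); P[n]=q; print(n,np.round(d['centre'],1),round(d['confidence'],2),np.round(q,4))
l,r=P['plate_hole_left'],P['plate_hole_right']; v=l-r; h=np.degrees(np.arctan2(v[1],v[0])); m=(l+r)/2
c=m-.015*np.array([np.cos(np.radians(h-90)),np.sin(np.radians(h-90)),0]); print('heady',h,'len',np.hypot(*v[:2]),'centre',c)
to((*c[:2],.12,h),(*c[:2],.039,h))
E
python3 f.py w4 .016
```

```text
t 10.05 pos [0.456  0.3188 0.2779] head 117.91 tilt [ 0.0004 -0.0009] F [ 0.4 -0.   0.3] gap 0.0854 grip 0.0 q7 0.98
plate_centre [260.9 174. ] 0.81 [0.4656 0.3367 0.032 ]
plate_hole_left [326.9 174.9] 0.64 [0.4311 0.4118 0.016 ]
plate_hole_right [192.  182.3] 0.69 [0.5182 0.2677 0.016 ]
heady 121.13521280345941 len 0.16835955210076947 centre [0.461829   0.33198437 0.016     ]
[-0.0115  0.0083  0.158 ] turn -3.2
[-0.0115  0.0083  0.239 ] turn -3.2
```

View pics/w4.png

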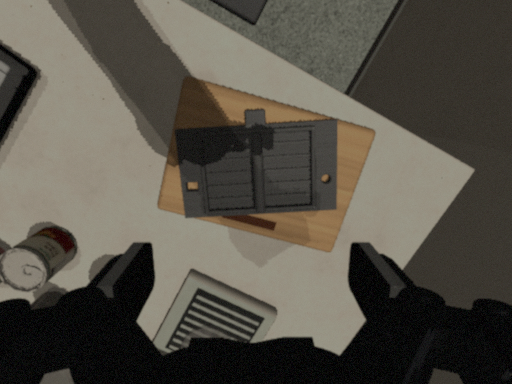

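```bash
cat > g.py <<'E'
from h import *
s=sense(); p=snapshot('wrist'); K,E=cam(p,s)
im=p['pixels']
o=[]
for c,r in ((325,178),(193,186)):
    b=im[r-7:r+8,c-7:c+8].astype(float).mean(2); w=np.clip(b-75,0,None); Y,X=np.mgrid[-7:8,-7:8]
    q=(c+(w*X).sum()/w.sum(), r+(w*Y).sum()/w.sum()); o.append(onz(K,E,q,.02)); print(q,(w>0).sum(),o[-1])
v=o[0]-o[1]; h=np.degrees(np.arctan2(v[1],v[0])); c=(o[0]+o[1])/2-.015*np.array([np.cos(np.radians(h-90)),np.sin(np.radians(h-90)),0])
print(h,np.linalg.norm(v),c); to((*c[:2],.10,h),(*c[:2],.039,h))
E
python3 g.py
```

```text
(np.float64(323.3564162754304), np.float64(177.32316118935836)) 37 [0.43482176 0.40901635 0.02      ]
(np.float64(191.06028233498665), np.float64(184.95803128576878)) 67 [0.52016058 0.26909221 0.02      ]
121.3787449184786 0.16389472206780606 [0.46468501 0.33124388 0.02      ]
[-0.0137  0.006   0.1781] turn -3.4
[-0.0137  0.006   0.2391] turn -3.4
```

>>> arm_command:
  steps:
    - [[-0.0137,0.006,0.06],-3.4,0.5]
    - [[-0.0137,0.006,0.12],-3.4,0.5]
    - [[-0.0137,0.006,0.178],-3.4,0.5]
    - [[-0.0137,0.006,0.178],-3.4,0.5]
    - [[-0.0137,0.006,0.178],-3.4,0.5]

```text
time_s: 10.92
ee_pos: [0.4651, 0.3333, 0.1022]
eef_rot: [-0.852, 3.021, 0.003]
contact_force: [-0.0, 0.1, 0.6]
finger_gap: 0.0424
grasp_force: 0.0
```

```bash
python3 -c "
from h import *
st();to((.4647,.3312,.04,121.4)); p=snapshot('wrist'); cv2.imwrite('pics/w5.png',p['pixels'])"
```

```text
t 10.93 pos [0.4651 0.3333 0.1022] head 121.49 tilt [0.0021 0.0025] F [-0.   0.1  0.6] gap 0.0424 grip 0.0 q7 0.85
[ 0.0016 -0.0017  0.0622] turn 0.1
```

View pics/w5.png

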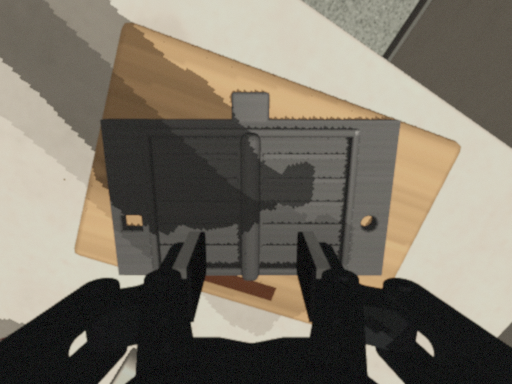

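>>> arm_command:
  steps:
    - [[0.0016,-0.0007,0.04],0,0.5]
    - [[0.0016,-0.0007,0.062],0,0.5]
    - [[0.0016,-0.0007,0.062],0,0.5]
    - [[0.0016,-0.0007,0.062],0,0.95]
    - [[0.0016,-0.0007,0.062],0,1]
  newtons: 80

```text
time_s: 11.6
ee_pos: [0.4638, 0.3316, 0.0398]
eef_rot: [-0.852, 3.021, 0.002]
contact_force: [1.1, 0.2, 2.1]
finger_gap: 0.01
grasp_force: 79.6
```

>>> arm_command:
  steps:
    - [[0,0,-0.015],0,1]
    - [[0,0,-0.04],0,1]
    - [[0,0,-0.08],0,1]
    - [[0,0,-0.12],0,1]
    - [[0,0,-0.12],0,1]

```text
time_s: 12.22
ee_pos: [0.4642, 0.3321, 0.1614]
eef_rot: [-0.851, 3.018, 0.003]
contact_force: [0.4, 0.3, -5.2]
finger_gap: 0.0099
grasp_force: 78.7
```

```bash
cat > k.py <<'E'
from h import *
s=st(); p=snapshot('wrist'); cv2.imwrite('pics/w6.png',p['pixels'])
E
python3 k.py
```

```text
t 12.22 pos [0.4642 0.3321 0.1614] head 121.5 tilt [0.0053 0.0037] F [ 0.4  0.3 -5.2] gap 0.0099 grip 78.7 q7 0.91
```

View pics/w6.png

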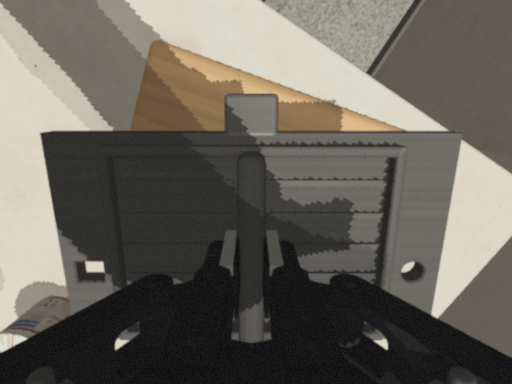

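```bash
cat > pnp.py <<'E'
from h import *
im=cv2.imread('pics/w6.png'); g=cv2.cvtColor(im,cv2.COLOR_BGR2GRAY)
p=snapshot('wrist'); K,_=cam(p,sense()); T=np.array(p['T_tool_cam'])
mm=[(-55,95,-6),(-55,-95,-6),(-72,12,-6),(-72,-12,-6),(15,82,-6),(15,-82,-6)]
px=[(461,132),(43,132),(277.5,95),(225.5,95),(412.5,272),(93.5,272)]
mm=np.array(mm)/1000; px=np.array(px,float)
# prior: plate axes in tool: x->-x, y->y, z->-z ; centre 8 mm ahead of TCP
Ti=np.linalg.inv(T); R0=np.diag([-1.,1,-1])
def f(v,full=True):
    Q=(R.from_rotvec(v[:3]).as_matrix()@R0@mm.T).T+v[3:]
    return np.array([proj(K,Ti,q) for q in Q])-px
r=least_squares(lambda v:np.r_[f(v).ravel(),(v[5]-.008)/.0007],[0,0,0,0,0,.008])
print('rot deg',np.degrees(r.x[:3]).round(2),'t mm',(r.x[3:]*1e3).round(2)); print(f(r.x).round(1))
E
python3 pnp.py
```

```text
rot deg [-0.25 -0.63 -0.13] t mm [-1.46  0.31  9.27]
[[ 0.2  0.7]
 [ 0.6  1.5]
 [ 1.3 -0.9]
 [-1.  -0.8]
 [ 0.6 -0. ]
 [-1.8 -0.1]]
```

```bash
python3 -c "
from h import *
st();to((.505,.12,.20,101),(.5443,-.0822,.17,80.7))"
```

```text
t 12.32 pos [0.4629 0.3295 0.1575] head 121.48 tilt [-0.0004 -0.0017] F [-0.7  0.9 -5.6] gap 0.01 grip 78.7 q7 0.91
[ 0.0735 -0.2007 -0.0422] turn 20.5
[ 0.1455 -0.3937 -0.0119] turn 40.8
```

>>> arm_command:
  steps:
    - [[0.0147,-0.04,-0.02],4,1]
    - [[0.0294,-0.08,-0.03],8,1]
    - [[0.0441,-0.12,-0.04],12,1]
    - [[0.0588,-0.16,-0.042],16,1]
    - [[0.0735,-0.2007,-0.042],20.5,1]

```text
time_s: 12.95
ee_pos: [0.5044, 0.1189, 0.1983]
eef_rot: [0.297, -3.124, 0.001]
contact_force: [1.5, -0.4, -4.2]
finger_gap: 0.01
grasp_force: 79.1
```

```bash
python3 -c "
from h import *
st();to((.5443,-.0822,.17,80.7))"
```

```text
t 12.95 pos [0.5044 0.1189 0.1983] head 100.86 tilt [-0.0033 -0.001 ] F [ 1.5 -0.4 -4.2] gap 0.01 grip 79.1 q7 1.04
[-0.0014 -0.205   0.0284] turn 20.2
```

>>> arm_command:
  steps:
    - [[-0.0003,-0.05,0.0],5,1]
    - [[-0.0007,-0.1,0.0],10,1]
    - [[-0.001,-0.15,0.01],15,1]
    - [[-0.0014,-0.19,0.02],20.2,1]
    - [[-0.0014,-0.205,0.0285],20.2,1]

```text
time_s: 13.58
ee_pos: [0.5445, -0.0836, 0.1688]
eef_rot: [-0.259, -3.126, 0.002]
contact_force: [-0.3, -0.2, -5.1]
finger_gap: 0.01
grasp_force: 79.1
```

```bash
python3 -c "
from h import *
st();to((.5443,-.0822,.115,80.7))"
```

```text
t 13.57 pos [ 0.5445 -0.0836  0.1688] head 80.54 tilt [-0.0046 -0.0008] F [-0.3 -0.2 -5.1] gap 0.01 grip 79.1 q7 1.08
[0.0002 0.0015 0.0538] turn -0.2
```

>>> arm_command:
  steps:
    - [[0.0,0.0015,0.03],0,1]
    - [[0.0,0.0015,0.059],0,1]
    - [[0.0,0.0015,0.059],0,1]
    - [[0,0.0015,0.059],0,1]
    - [[0,0.0015,0.059],0,1]

```text
time_s: 14.2
ee_pos: [0.547, -0.078, 0.1138]
eef_rot: [0.251, 3.129, 0.0]
contact_force: [-0.2, -1.0, -4.4]
finger_gap: 0.0098
grasp_force: 79.1
```

```bash
cat > m.py <<'E'
from h import *
s=st(); to((.5443,-.0822,.093,80.7)); p=snapshot('wrist'); q=snapshot('side'); cv2.imwrite('pics/w7.png',p['pixels']); cv2.imwrite('pics/s7.png',q['pixels'])
K,E=cam(p,s); print('pins expected px',[proj(K,E,(x,y,.067)).round(1) for x,y in ((.5741,-.0031),(.5474,-.166))])
a=p['pixels'][60:384]; b=q['pixels'][140:260,180:320]
c=np.zeros((600,800,3),np.uint8); c[:324,:512]=a
c[324:324+270,:315]=cv2.resize(b,(315,270))
for i,(u,v) in enumerate(((95,267),(412,272))):
    w=p['pixels'][v-30:v+20,u-35:u+35]; c[330:330+200,320+i*240:320+i*240+230]=cv2.resize(w,(230,200),interpolation=cv2.INTER_NEAREST)
cv2.imwrite('pics/m7.png',c)
E
python3 m.py
```

```text
t 14.2 pos [ 0.547  -0.078   0.1138] head 80.83 tilt [ 0.0021 -0.0002] F [-0.2 -1.  -4.4] gap 0.0098 grip 79.1 q7 1.02
[ 0.002  -0.0045  0.0208] turn 0.1
pins expected px [array([381.2, 242.4]), array([107.1, 241.9])]
```

View pics/m7.png

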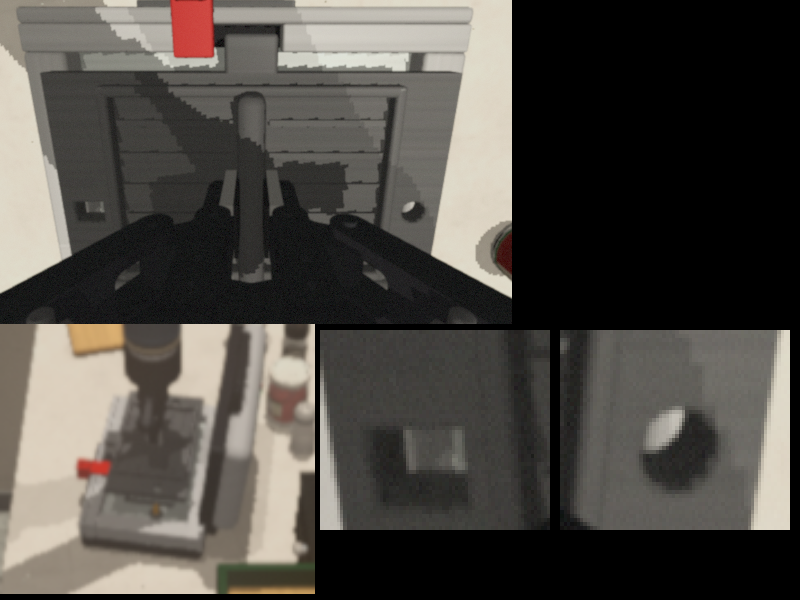

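>>> arm_command:
  steps:
    - [[0.002,-0.0045,0.0],0,1]
    - [[0.002,-0.0045,0],0,1]
    - [[0.002,-0.0045,0.005],0,1]
    - [[0.002,-0.0045,0.01],0,1]
    - [[0.002,-0.0045,0.01],0,1]

```text
time_s: 14.92
ee_pos: [0.543, -0.0825, 0.1019]
eef_rot: [-0.251, -3.13, -0.0]
contact_force: [0.2, 0.4, -4.3]
finger_gap: 0.0103
grasp_force: 79.1
```

```bash
cat > n.py <<'E'
from h import *
s=st(); p=snapshot('wrist'); K,E=cam(p,s); im=p['pixels']; cv2.imwrite('pics/w8.png',im)
st(); to((.5443,-.0822,.093,80.7))
g=cv2.cvtColor(im,cv2.COLOR_BGR2GRAY).astype(int)
for r in (75,80,95): print(r,g[r,0:70:2],g[r,440:500:2])
E
python3 n.py
```

```text
t 14.93 pos [ 0.543  -0.0825  0.1019] head 80.81 tilt [-0.0013  0.0003] F [ 0.2  0.4 -4.3] gap 0.0103 grip 79.1 q7 1.01
t 14.97 pos [ 0.5432 -0.0824  0.1022] head 80.81 tilt [-0.0007  0.0002] F [ 0.1  0.8 -4.7] gap 0.01 grip 79.1 q7 1.01
[-0.001   0.0004  0.0092] turn 0.1
75 [144 143 143 144 145 141 115 119 117 121 119 118 117 118 117 119 119 118
 119 118 119 121 118 116 117 119 118 118 118 119 119 119 120 119 120] [184 183 184 183 184 183 185 184 183 182 183 184 185 183 185 184 183 185
 183 184 184 183 184 185 183 182 184 182 195 215]
80 [148 146 149 149 148 145 122 117 117 116 114 117 118 116 115 115 116 116
 119 117 118 116 116 117 116 115 117 117 118 118 117 118 116 119 119] [192 189 192 191 191 190 192 189 191 190 191 190 190 191 190 189 191 191
 191 189 191 190 192 192 190 191 189 183 202 216]
95 [146 146 147 146 145 146 145 124 120 120 123 122 121 125 120 122 119 123
 120 121 125 122 123 123 123 125 123 123 122 125 126 123 124 123 123] [200 199 199 199 199 199 198 199 199 197 197 197 197 197 197 196 197 196
 197 197 196 197 195 195 194 194 192 204 217 216]
```

>>> arm_command:
  steps:
    - [[-0.001,0.0006,0.0],0,1]
    - [[-0.001,0.0006,0.004],0,1]
    - [[-0.001,0.0006,0.008],0,1]
    - [[-0.001,0.0006,0.011],0,1]
    - [[-0.001,0.0006,0.014],0,1]

```text
time_s: 15.6
ee_pos: [0.5445, -0.0822, 0.0883]
eef_rot: [-0.252, -3.131, 0.0]
contact_force: [-0.1, 0.3, -5.6]
finger_gap: 0.0098
grasp_force: 79.1
```

```bash
python3 n.py | head -3
```

```text
t 15.6 pos [ 0.5445 -0.0822  0.0883] head 80.8 tilt [-0.0001 -0.    ] F [-0.1  0.3 -5.6] gap 0.0098 grip 79.1 q7 0.99
t 15.65 pos [ 0.5442 -0.0822  0.088 ] head 80.8 tilt [-0.0007  0.0001] F [ 0.3  0.1 -4.7] gap 0.0101 grip 79.1 q7 0.99
[-0.0001 -0.     -0.005 ] turn 0.1
```

>>> arm_command:
  steps:
    - [[0,0,0.0015],0,1]
    - [[0,0,0.003],0,1]
    - [[0,0,0.0045],0,1]
    - [[0,0,0.006],0,1]
    - [[0,0,0.006],0,1]

```text
time_s: 16.27
ee_pos: [0.5444, -0.0822, 0.0825]
eef_rot: [-0.252, -3.131, 0.0]
contact_force: [0.4, -0.5, -4.9]
finger_gap: 0.0098
grasp_force: 79.1
```

>>> arm_command:
  steps:
    - [[0,0,0.0015],0,1]
    - [[0,0,0.003],0,1]
    - [[0,0,0.0045],0,1]
    - [[0,0,0.006],0,1]
    - [[0,0,0.006],0,1]

```text
time_s: 16.9
ee_pos: [0.5444, -0.0822, 0.0765]
eef_rot: [-0.252, -3.131, 0.0]
contact_force: [-0.1, 0.2, -4.7]
finger_gap: 0.0099
grasp_force: 79.1
```

>>> arm_command:
  steps:
    - [[0,0,0.0007],0,1]
    - [[0,0,0.0014],0,1]
    - [[0,0,0.002],0,1]
    - [[0,0,0.0025],0,1]
    - [[0,0,0.0025],0,1]

```text
time_s: 17.52
ee_pos: [0.5445, -0.0821, 0.0741]
eef_rot: [-0.252, -3.131, 0.0]
contact_force: [-0.3, 0.7, -4.6]
finger_gap: 0.0098
grasp_force: 79.1
```

>>> arm_command:
  steps:
    - [[0,0,0.0004],0,1]
    - [[0,0,0.0008],0,1]
    - [[0,0,0.0012],0,1]
    - [[0,0,0.0015],0,1]
    - [[0,0,0.0015],0,1]

```text
time_s: 18.15
ee_pos: [0.5445, -0.0821, 0.0738]
eef_rot: [0.252, 3.131, -0.002]
contact_force: [-4.5, -0.9, 7.5]
finger_gap: 0.0098
grasp_force: 80.9
```

>>> arm_command:
  steps:
    - [[0,0,0.001],0,0.8]
    - [[0,0,0.0],0,0.6]
    - [[0,0,0.0],0,0.5]
    - [[0,0,-0.02],0,0.5]
    - [[0,0,-0.06],0,0.5]

```text
time_s: 18.77
ee_pos: [0.5438, -0.082, 0.1331]
eef_rot: [-0.251, -3.129, -0.001]
contact_force: [1.0, -0.7, 0.8]
finger_gap: 0.0423
grasp_force: 0.0
```

```bash
cat > o.py <<'E'
from h import *
s=st(); p=snapshot('wrist'); K,E=cam(p,s); im=p['pixels']; cv2.imwrite('pics/w9.png',im)
for n,z in dict(plate_hole_left=.05,plate_hole_right=.05,pin_left=.05,pin_right=.05,catch_tab=.06).items():
    for d in landmark_of(p,n)[:1]: print(n,np.round(d['centre'],1),round(d['confidence'],2),onz(K,E,d['centre'],z).round(4))
to((.42,-.13,.16,80.8),(.44,-.135,.06,80.8))
E
python3 o.py
```

```text
t 18.77 pos [ 0.5438 -0.082   0.1331] head 80.83 tilt [-0.0024  0.0008] F [ 1.  -0.7  0.8] gap 0.0423 grip 0.0 q7 1.05
plate_hole_left [370.8 222.8] 0.61 [ 0.5731 -0.0006  0.05  ]
plate_hole_right [135.3 222.8] 0.84 [ 0.5463 -0.1658  0.05  ]
pin_left [366.9 226.1] 0.8 [ 0.5751 -0.0035  0.05  ]
pin_right [135.2 222.6] 0.68 [ 0.5462 -0.1658  0.05  ]
catch_tab [202.2  54.5] 0.66 [ 0.4463 -0.0956  0.06  ]
[ 0.1148 -0.0669 -0.0274] turn -0.0
[ 0.0942 -0.0685  0.0725] turn -0.0
```

```bash
python3 -c "
from h import *
st();to((.4403,-.0952,.13,80.8),(.4403,-.0952,.063,80.8))"
```

```text
t 19.07 pos [ 0.544  -0.0824  0.1324] head 80.79 tilt [-0.0007 -0.0003] F [-0.4 -0.3 -0.9] gap 0.0426 grip 0.0 q7 1.04
[ 0.1004 -0.0292  0.0025] turn -0.0
[ 0.1003 -0.0292  0.0695] turn -0.0
```

>>> arm_command:
  steps:
    - [[0.05,-0.015,-0.01],0,0.45]
    - [[0.1,-0.029,-0.01],0,0.45]
    - [[0.1,-0.029,0.0],0,0.45]
    - [[0.1,-0.029,0.01],0,0.45]
    - [[0.1,-0.029,0.01],0,0.45]

```text
time_s: 19.7
ee_pos: [0.4416, -0.0943, 0.1217]
eef_rot: [-0.251, -3.13, -0.002]
contact_force: [1.1, 0.2, -0.4]
finger_gap: 0.0469
grasp_force: 0.0
```

```bash
cat > q.py <<'E'
from h import *
s=st(); p=snapshot('wrist'); K,E=cam(p,s); im=p['pixels']; cv2.imwrite('pics/w10.png',im)
m=(im[...,2].astype(int)-im[...,1]>60)&(im[...,2]>70); n,l,stt,c=cv2.connectedComponentsWithStats(m.astype(np.uint8)); i=1+np.argmax(stt[1:,4]); b=stt[i]; print(b)
L=[onz(K,E,u,.07) for u in ((b[0],b[1]+5),(b[0]+b[2],b[1]+5))]; print(np.round(L,4)); 
to((.4403,-.0952,.063,80.8))
E
python3 q.py
```

```text
t 19.7 pos [ 0.4416 -0.0943  0.1217] head 80.84 tilt [-0.0011  0.0016] F [ 1.1  0.2 -0.4] gap 0.0469 grip 0.0 q7 1.11
[ 237  209   34   69 1432]
[[ 0.4386 -0.1024  0.07  ]
 [ 0.4419 -0.0821  0.07  ]]
[ 0.0015 -0.0014  0.0591] turn 0.1
```

>>> arm_command:
  steps:
    - [[0.001,0.0015,0.03],0,0.45]
    - [[0.001,0.0015,0.06],0,0.45]
    - [[0.001,0.0015,0.06],0,0.45]
    - [[0.001,0.0015,0.06],0,0.75]
    - [[0.001,0.0015,0.06],0,0.85]
  newtons: 25

```text
time_s: 20.38
ee_pos: [0.4417, -0.0929, 0.0638]
eef_rot: [0.252, 3.129, -0.0]
contact_force: [0.9, 0.9, 0.4]
finger_gap: 0.0196
grasp_force: 29.0
```

Tab gripped. Slide 32 mm along tool +y.

>>> arm_command:
  steps:
    - [[0,0.008,0],0,0.85]
    - [[0,0.016,0],0,0.85]
    - [[0,0.024,0],0,0.85]
    - [[0,0.031,0],0,0.85]
    - [[0,0.033,0],0,0.85]

```text
time_s: 21.0
ee_pos: [0.4462, -0.0651, 0.0637]
eef_rot: [0.256, 3.131, -0.014]
contact_force: [-1.6, -15.1, 11.2]
finger_gap: 0.0191
grasp_force: 30.3
```

>>> arm_command:
  steps:
    - [[0,0.0,0],0,0.85]
    - [[0,0,0],0,0.85]
    - [[0,0,0],0,0.85]
    - [[0,0.002,0],0,0.85]
    - [[0,0.002,0],0,0.85]

```text
time_s: 21.62
ee_pos: [0.4462, -0.065, 0.0637]
eef_rot: [-0.259, -3.13, 0.017]
contact_force: [-1.9, -17.1, 11.5]
finger_gap: 0.0192
grasp_force: 30.3
```

```bash
sed -i 's/w10/w11/' q.py; python3 q.py
```

```text
t 21.62 pos [ 0.4462 -0.065   0.0637] head 80.54 tilt [-0.0014 -0.0109] F [ -1.9 -17.1  11.5] gap 0.0192 grip 30.3 q7 0.91
[ 228  251   46   91 2372]
[[ 0.4415 -0.0743  0.07  ]
 [ 0.4447 -0.0547  0.07  ]]
[ 0.0008 -0.0308  0.001 ] turn -0.3
```

>>> arm_command:
  steps:
    - [[0,-0.004,0],0,0.85]
    - [[0,-0.004,0],0,0.6]
    - [[0,-0.004,0.0],0,0.45]
    - [[0,-0.004,-0.04],0,0.45]
    - [[0,-0.004,-0.09],0,0.45]

```text
time_s: 22.3
ee_pos: [0.4444, -0.0615, 0.1528]
eef_rot: [-0.249, -3.129, -0.003]
contact_force: [0.8, -0.8, 0.8]
finger_gap: 0.0469
grasp_force: 0.0
```

```bash
sed -i 's/w11/w12/' q.py; python3 q.py; cat > r.py <<'E'
from h import *
im=cv2.imread('pics/w12.png'); g=cv2.cvtColor(im,cv2.COLOR_BGR2GRAY).astype(int)
a=cv2.imread('pics/w12.png'); b=cv2.imread('pics/w9.png'); cv2.imwrite('pics/m12.png',np.hstack([b,a])[:, :1024])
E
python3 r.py; python3 -c "
from h import *
s=sense(); p=snapshot('wrist'); K,E=cam(p,s)
for n,z in dict(catch_tab=.06,plate_hole_left=.05,plate_hole_right=.05,plate_centre=.066).items():
    for d in landmark_of(p,n)[:1]: print(n,np.round(d['centre'],1),round(d['confidence'],2),onz(K,E,d['centre'],z).round(4))
to((.66,-.095,.33,-9))"
```

```text
t 22.3 pos [ 0.4444 -0.0615  0.1528] head 80.91 tilt [-0.003   0.0019] F [ 0.8 -0.8  0.8] gap 0.0469 grip 0.0 q7 1.09
[231 223  31  36 815]
[[ 0.4616 -0.0787  0.07  ]
 [ 0.4651 -0.0569  0.07  ]]
[ 0.0036 -0.0353  0.0956] turn 0.1
catch_tab [241.5 199. ] 0.74 [ 0.4515 -0.0685  0.06  ]
plate_centre [244.5 317.8] 0.92 [ 0.5497 -0.0824  0.066 ]
[-0.2177  0.0022 -0.1788] turn 89.8
```

>>> arm_command:
  steps:
    - [[0.0,-0.049,0.0],0,1]
    - [[0,-0.049,0.02],0,1]
    - [[0,-0.049,0.06],0,1.0]
    - [[0,-0.049,0.088],0,1.0]
    - [[0,-0.049,0.088],0,1]

```text
time_s: 23.22
ee_pos: [0.4351, -0.11, 0.0621]
eef_rot: [-0.249, -3.125, -0.003]
contact_force: [0.4, 0.5, 0.2]
finger_gap: 0.0001
grasp_force: 0.0
```

>>> arm_command:
  steps:
    - [[0.0,0.007,0.0],0,1]
    - [[0,0.012,0],0,1]
    - [[0,0.017,0],0,1.0]
    - [[0,0.021,0],0,1.0]
    - [[0,0.024,0],0,1]

```text
time_s: 23.85
ee_pos: [0.4413, -0.0882, 0.0649]
eef_rot: [-0.252, -3.131, 0.004]
contact_force: [-1.3, -6.0, 3.7]
finger_gap: -0.0001
grasp_force: 3.3
```

>>> arm_command:
  steps:
    - [[0.0,0.002,0.0],0,1]
    - [[0,0.004,0],0,1]
    - [[0,0.005,0],0,1.0]
    - [[0,0.005,0],0,1.0]
    - [[0,0.005,0],0,1]

```text
time_s: 24.48
ee_pos: [0.4413, -0.0879, 0.0648]
eef_rot: [-0.258, -3.128, 0.014]
contact_force: [-2.8, -12.4, 6.4]
finger_gap: 0.0
grasp_force: 6.8
```

>>> arm_command:
  steps:
    - [[0.0,-0.015,0.0],0,1]
    - [[0,-0.015,-0.05],0,1]
    - [[0,-0.015,-0.11],10,0.8]
    - [[0,-0.015,-0.17],20,0.5]
    - [[0,-0.015,-0.23],30,0.5]

```text
time_s: 25.1
ee_pos: [0.4394, -0.0968, 0.2964]
eef_rot: [1.062, 2.957, 0.001]
contact_force: [1.0, -1.7, -1.6]
finger_gap: 0.0425
grasp_force: 0.0
```

```bash
python3 -c "
from h import *
st();to((.6585,-.0953,.34,-9))"
```

```text
t 25.1 pos [ 0.4394 -0.0968  0.2964] head 50.5 tilt [0.0004 0.0004] F [ 1.  -1.7 -1.6] gap 0.0425 grip 0.0 q7 0.91
[-0.1681  0.1405 -0.0435] turn 59.5
```

>>> arm_command:
  steps:
    - [[0.0,0.0,-0.0435],10,0.5]
    - [[-0.05,0.04,-0.0435],20,0.5]
    - [[-0.1,0.083,-0.0435],30,0.5]
    - [[-0.14,0.116,-0.0435],40,0.5]
    - [[-0.168,0.1405,-0.0435],50,0.5]

```text
time_s: 25.72
ee_pos: [0.661, -0.0943, 0.3364]
eef_rot: [-2.211, -2.229, -0.001]
contact_force: [0.3, -1.3, 0.8]
finger_gap: 0.0429
grasp_force: 0.0
```

```bash
python3 -c "
from h import *
st();to((.6585,-.0953,.34,-8.9))"
```

```text
t 25.73 pos [ 0.661  -0.0943  0.3364] head 0.47 tilt [-0.0014  0.0019] F [ 0.3 -1.3  0.8] gap 0.0429 grip 0.0 q7 -0.18
[-0.0009 -0.0025 -0.0036] turn 9.4
```

>>> arm_command:
  steps:
    - [[-0.001,-0.002,0.0],9.4,0.5]
    - [[-0.001,-0.002,0.0],9.4,0.5]
    - [[-0.001,-0.002,0.03],9.4,0.5]
    - [[-0.001,-0.002,0.055],9.4,0.5]
    - [[-0.001,-0.002,0.055],9.4,0.5]

```text
time_s: 26.35
ee_pos: [0.6552, -0.096, 0.2813]
eef_rot: [-2.378, -2.049, 0.005]
contact_force: [-0.8, 0.1, 0.3]
finger_gap: 0.0425
grasp_force: 0.0
```

```bash
python3 -c "
from h import *
st();to((.6593,-.0953,.267,-8.9))"
```

```text
t 26.35 pos [ 0.6552 -0.096   0.2813] head -8.49 tilt [-0.004   0.0002] F [-0.8  0.1  0.3] gap 0.0425 grip 0.0 q7 -0.34
[0.0013 0.004  0.0143] turn 0.4
```

>>> arm_command:
  steps:
    - [[0.0013,0.003,0.007],0.4,0.5]
    - [[0.0013,0.003,0.014],0.4,0.5]
    - [[0.0013,0.003,0.014],0.4,0.9]
    - [[0.0013,0.003,0.014],0.4,0.95]
    - [[0.0013,0.003,0.014],0.4,0.95]
  newtons: 40

```text
time_s: 26.98
ee_pos: [0.6597, -0.0945, 0.2695]
eef_rot: [-2.389, -2.04, 0.0]
contact_force: [-2.1, -0.3, 1.1]
finger_gap: 0.0113
grasp_force: 39.1
```

>>> arm_command:
  steps:
    - [[0,-0.0215,-0.0023],0,0.95]
    - [[0,-0.0432,-0.0022],0,0.95]
    - [[0,-0.0646,0.0003],0,0.95]
    - [[0,-0.0857,0.0051],0,0.95]
    - [[0,-0.1061,0.0122],0,0.95]

```text
time_s: 27.6
ee_pos: [0.5568, -0.0778, 0.2588]
eef_rot: [2.385, 2.037, 0.008]
contact_force: [2.8, -0.5, 3.8]
finger_gap: 0.0113
grasp_force: 41.5
```

>>> arm_command:
  steps:
    - [[0,-0.0196,0.0093],0,0.95]
    - [[0,-0.038,0.0206],0,0.95]
    - [[0,-0.055,0.034],0,0.95]
    - [[0,-0.0704,0.0491],0,0.95]
    - [[0,-0.0841,0.0658],0,0.95]

```text
time_s: 28.22
ee_pos: [0.4736, -0.0643, 0.1919]
eef_rot: [2.385, 2.038, 0.007]
contact_force: [3.1, 0.9, -0.2]
finger_gap: 0.0111
grasp_force: 43.2
```

>>> arm_command:
  steps:
    - [[0,-0.0118,0.0181],0,0.95]
    - [[0,-0.0215,0.0374],0,0.95]
    - [[0,-0.0291,0.0577],0,0.95]
    - [[0,-0.0336,0.0748],0,0.95]
    - [[0,-0.036,0.0884],0,0.95]

```text
time_s: 28.85
ee_pos: [0.437, -0.0585, 0.1025]
eef_rot: [2.388, 2.041, 0.003]
contact_force: [-0.5, 2.1, 0.1]
finger_gap: 0.0112
grasp_force: 45.3
```

>>> arm_command:
  steps:
    - [[0,-0.0005,0.004],0,0.95]
    - [[0,-0.001,0.008],0,0.95]
    - [[0,-0.0013,0.0115],0,0.95]
    - [[0,-0.0013,0.013],0,0.95]
    - [[0,-0.0013,0.013],0,0.95]

```text
time_s: 29.48
ee_pos: [0.4355, -0.0583, 0.0897]
eef_rot: [-2.388, -2.041, -0.002]
contact_force: [-0.4, 5.3, -1.4]
finger_gap: 0.011
grasp_force: 45.6
```

>>> arm_command:
  steps:
    - [[0,0,0.002],0,0.95]
    - [[0,0,0.004],0,0.95]
    - [[0,0,0.004],0,0.95]
    - [[0,0,0.004],0,0.8]
    - [[0,0,0.003],0,0.66]

```text
time_s: 30.1
ee_pos: [0.4299, -0.059, 0.086]
eef_rot: [-2.384, -2.037, 0.016]
contact_force: [-12.4, 4.7, 8.3]
finger_gap: 0.0289
grasp_force: 6.1
```

>>> arm_command:
  steps:
    - [[0,-0.001,0],0,0.75]
    - [[0,-0.001,0],0,0.75]
    - [[0,-0.001,-0.02],0,0.75]
    - [[0,-0.001,-0.05],0,0.75]
    - [[0,-0.001,-0.1],0,0.75]

```text
time_s: 30.72
ee_pos: [0.4336, -0.0595, 0.1867]
eef_rot: [-2.387, -2.038, 0.002]
contact_force: [0.5, 0.1, -0.3]
finger_gap: 0.0213
grasp_force: 0.0
```

```bash
cat > v.py <<'E'
from h import *
s=st(); p=snapshot('wrist'); K,E=cam(p,s); cv2.imwrite('pics/w20.png',p['pixels']); q=snapshot('side'); cv2.imwrite('pics/s20.png',q['pixels'])
for n,z in dict(lid_handle=.094,catch_tab=.06).items():
    for d in landmark_of(p,n)[:1]: print(n,np.round(d['centre'],1),round(d['confidence'],2),onz(K,E,d['centre'],z).round(4))
K2,E2=cam(q)
for d in landmark_of(q,'lid_handle')[:1]: print(d['centre'],onz(K2,E2,d['centre'],.094))
s0=cv2.imread('pics/side0.png'); a=s0[150:250,205:290].astype(int); b=q['pixels'][150:250,205:290].astype(int)
print('lid region diff',np.abs(a-b).mean(), (np.abs(a-b).max(2)>40).sum())
E
python3 v.py
```

```text
t 30.73 pos [ 0.4336 -0.0595  0.1867] head -9.03 tilt [-0.0028  0.001 ] F [ 0.5  0.1 -0.3] gap 0.0213 grip 0.0 q7 -0.32
lid_handle [256.2 204.2] 0.79 [ 0.4363 -0.0654  0.094 ]
catch_tab [271.6 193.3] 0.69 [ 0.4491 -0.0689  0.06  ]
[248.5, 221.7] [ 0.54673883 -0.19362457  0.094     ]
lid region diff 11.32486274509804 706
```

>>> arm_command:
  steps:
    - [[0,0,-0.06],0,0.75]
    - [[-0.06,0,-0.12],0,0.75]
    - [[-0.12,0,-0.14],0,0.75]
    - [[-0.18,0.0,-0.14],0,0.75]
    - [[-0.24,0.0,-0.14],0,0.75]

```text
time_s: 31.6
ee_pos: [0.3982, -0.2835, 0.3257]
eef_rot: [-2.389, -2.04, 0.001]
contact_force: [1.4, -0.2, 0.1]
finger_gap: 0.0213
grasp_force: 0.0
```

```bash
cat > v2.py <<'E'
from h import *
st(); q=snapshot('side'); cv2.imwrite('pics/s21.png',q['pixels'])
a=cv2.imread('pics/side0.png',0); b=cv2.cvtColor(q['pixels'],cv2.COLOR_BGR2GRAY)
d=cv2.absdiff(a,b); n,l,s,c=cv2.connectedComponentsWithStats((d>30).astype(np.uint8))
for i in range(1,n):
    if s[i,4]>8: print(s[i],c[i].round(0))
K,E=cam(q)
for n_ in('lid_handle','catch_tab'):
  for x in landmark_of(q,n_)[:1]: print(n_,x['centre'],x['confidence'])
o=np.array([.5458,-.0821,0]);ex=np.array([.987,-.1616,0])
for t in(0,.05,.1): print(t,proj(K,E,o+ex*(.083-.196*np.cos(t)+.016*np.sin(t))+[0,0,.078+.196*np.sin(t)+.016*np.cos(t)]))
E
python3 v2.py
```

```text
t 31.6 pos [ 0.3982 -0.2835  0.3257] head -9.02 tilt [-0.0008 -0.0001] F [ 1.4 -0.2  0.1] gap 0.0213 grip 0.0 q7 0.29
[   0    0  196  141 5633] [99. 70.]
[147  54  24  14 100] [156.  60.]
[ 35  74  40  60 549] [52. 98.]
[  0  76  69  65 987] [ 18. 108.]
[206 112  47  37 978] [229. 130.]
[ 84 129   6  14  22] [ 86. 136.]
[ 90 132   3   7  10] [ 91. 135.]
[ 151  135   59   62 1763] [180. 166.]
[ 46 160  13  20  63] [ 52. 170.]
[214 193   8   9  45] [218. 197.]
[214 204   4   5  17] [215. 206.]
[ 92 211  16  23 121] [ 98. 219.]
[ 62 220   6  14  40] [ 64. 227.]
[  0 226   7  11  35] [  3. 231.]
[   0  238   57  146 4235] [ 22. 324.]
[ 173  279   47   39 1304] [193. 296.]
lid_handle [216.6, 191.2] 0.85
catch_tab [220.4, 198.6] 0.57
0 [213.24971111 189.93541929]
0.05 [213.32691299 187.8650427 ]
0.1 [213.55834178 185.80277685]
```

```bash
python3 -c "
from cell import job_done; print(job_done())"
```

```text
the job is handed in; nothing more can be done
None
```

The job is handed in, and every step was carried out: lid lifted to its stop, plate set on both pins, catch slid across, lid closed. The catch measured about 28 mm of its 32 mm travel (26 mm needed) and stopped firmly there when pushed. The final side view matched the starting view at the lid, and I saw no sign that other things had moved. I was not shown the judge's result.

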